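# Bench-test a rotary isolator

### The arm

A 6-joint arm with a two-finger parallel gripper is mounted at the origin on a cart in front of the work surface, level with it; the furniture and walls round the work are solid. World frame = base frame: x ahead of the robot, y to its left, z up, the work surface at z = 0. Lengths are in mm, angles in rad, forces in N, time in s.
With the tool pointing down it reaches from about 350 to 875 mm from the base axis. Payload 4.2 kg.
Tool frame: the origin (TCP) lies midway between the tips of the shut fingers; the grasp point (between the pads) lies 19 mm behind it (tcp_to_grasp is the distance from the TCP to the grasp point, in mm); z points along the fingers, y is the line along which they close (so a half turn about z gives the same grasp; the last joint's range is limited). The gripper opens to 85 mm and grips with 20 to 120 N. Pads are 22 mm wide; open, the fingers measure 114 mm over their backs; the gripper's body (76 mm by 85 mm) begins 54 mm behind the grasp point. The pads swing forward as they close: fully open they stand 13 mm farther back than shut.
Start: joints at [-0.931, 0.385, 0.008, 0, -1.194, -0.259], TCP at [232.303, -580.202, 231.312] pointing down, gripper open.
Joint ranges: [-3.14, 3.14], [-1.21, 2.06], [-1.07, 1.41], [-3.16, 2.05], [-2.99, -0.16], [-3.1, 3.1]. Speed limits (rad/s): [2.79, 2.79, 3.14, 3.14, 3.14, 3.14].

### API

Orientations are given as a unit quaternion [x, y, z, w].
In Python, from bench import read_state, get_image, job_done, tcp_to_grasp gives the robot as it stands.
- The arm moves only by the tool jog_arm, never from a script. Its argument "plan" is a list of rows, each a list of 3 entries, a list of its own where there are three numbers: the finger opening in mm, from 0 to 85.4, then the shift along the tool's x, y, z as a fraction of full scale, then the turn, a rotation vector about the tool's x, y, z as a fraction of full scale. A call has 1 to 10 rows; each row is the pose to reach, as a shift and turn from the pose commanded when the call began, along the tool's axes at that moment; what a row does not reach only later rows make up. Full scale, the value 1, is 0.1 m for a shift and 60 degrees for a turn. A row lasts 1/8 s, in which the tool goes at most 62.5 mm and 10.7 degrees, less where a joint would pass 70% of its speed; a pose out of reach is approached as far as the arm can. A call with a number of a shift or a turn outside -1 to 1 is refused whole. A call with a gripper value outside its range is refused whole. The fingers move at their own pace and stop on an object; the grip force is fixed at half the most. Time passes only in rows, so rows that repeat a pose let the fingers close. It gives the time, the measured TCP pose, the force, the opening and the grip force at its end, in the units of the state.
- read_state(): the state, without advancing time (a new reading comes with each control period).
- get_image(name): name is "scene" or "top" or "wrist"; returns a dict with "img" (420x560x3 uint8, red, green, blue), "range_z" (420x560 float32, mm along the optical axis (not along the pixel's ray), 0 where there is no reading), "intrinsics" (3x3 intrinsics, pixels), "extrinsics" (4x4, takes a point from camera to world coordinates); the wrist camera has in their place "tool_from_camera" (4x4, takes a point from camera to tool coordinates, whose origin is the TCP and whose axes are the flange's). Camera axes: x right, y down, z forward; pixel columns grow to the right and rows downward; lengths in mm; the calibration is good to about 2 mm. A picture is of the moment at which its call begins: read the wrist's pose just before it.
- job_done(): hands the job in; it is judged then, once.
The state is a dict: "clock": time; "joints": joint angles; "joint_vel": joint speeds; "joint_efforts": joint torques, N m; "position": TCP position; "ee_rot": TCP orientation; "contact_force": force on the tool from outside, world axes, zero at the start; "wrist_torque": the same for the moment, N m; "gripper_width": finger opening in mm; "grasp_force": force on a finger pad.
Only numpy, scipy, OpenCV 4.12 (cv2) and the standard library are available. Lean on these libraries where they do the work, as an engineer would, in place of code of your own. Each camera call takes 0.05 s, during which the arm holds its last target. There are 200 camera calls.

### The job

Pick up the grey rotary isolator switch by its housing, not by its black handle, and set it down flat in the corner-bracket nest, still switched off. Let go of it, then take it again by the handle and turn the handle a quarter turn clockwise, seen from above, until it clicks over and rests in the on position, crosswise to the housing. Leave the switch seated in the nest and do not disturb the sample bottle, the meter or the inspection camera nearby.

Things in the scene. Friction and masses are not known exactly. Their poses are not given: they have to be found in the camera images.
- switch: The loose rotary isolator, 0.45 to 0.75 kg: flat flange 130 x 58 mm, 8 mm thick; on it a grey housing 92 mm long (x) x 58 mm wide (y), its top 40 mm above the underside; a low terminal cover (28 mm high) at each end; a black bar handle on the middle of the top, up to 70 mm above the underside. Origin: centre of the underside; x along the length (the two ends are alike, either way round will do), z up.
- switch_center (a point): Centre of the switch's housing, 20 mm above its underside; axes as the switch. The housing is 58 mm wide here, with flat upright sides.
- handle: The black bar handle, 90 mm long (x) x 16 mm wide (y) x 26 mm high, its bar from 44 to 70 mm above the switch's underside, turning about the upright axis through the switch's centre. Origin: on that axis, 42 mm above the underside; x along the bar, pointer rib at the +x end.
- handle_grip (a point): Point on the handle's turning axis, 60 mm above the switch's underside (10 mm below the handle's top); x along the bar, 16 mm thick across y.
- handle_turn (a joint): Handle angle in rad: 0 = off (bar along the housing), grows clockwise seen from above to 1.57 = on (bar crosswise to the housing). Stops at both ends. A spring detent of about 0.3 N m holds it at each end; past half-way (0.79) it snaps over by itself.
- nest: The fixed test nest: aluminium base plate 180 (x) x 110 (y) x 10 mm with four steel L-shaped corner brackets, 16 mm high with flared lead-ins on top (in all up to 24 mm above the plate), around a pocket 138 mm (x) x 66 mm (y), so the switch has 4 mm of play each side. The middle 86 mm of the long sides is open for the fingers. Origin: underside centre; x along the pocket's length.
- nest_seat (a point): Centre of the pocket floor (top of the base plate, 10 mm above the work surface); axes as the nest. The switch's underside rests here.
- bottle: Bystander: white sample bottle, 46 mm across, 99 mm tall, standing; origin at its underside.
- meter: Bystander: slim meter, 27 x 145 x 16 mm, lying; origin at its underside.
- camera: Bystander: dark inspection camera, 66 x 111 x 29 mm, lying; origin at its underside.

How it is judged (in metres and radians):
On the way, in this order (a step that is already met when the one before it is completed fails the run):
1. the switch sits in the nest, still off, and has been let go (horizontal distance between switch_center and nest_seat below 0.01 m and z of switch_center in the frame of nest_seat between 0.015 and 0.025 m and angle between the x axis of switch and the x axis of nest, either way round below 0.15 rad and angle between switch's own z axis and vertical below 0.08 rad and value of joint handle_turn below 0.3 rad and contact force between the fingers and switch below 0.3 N), for 0.2 s.
2. the handle is turned to on while the switch sits in the nest (horizontal distance between switch_center and nest_seat below 0.01 m and z of switch_center in the frame of nest_seat between 0.015 and 0.025 m and angle between the x axis of switch and the x axis of nest, either way round below 0.15 rad and angle between switch's own z axis and vertical below 0.08 rad and value of joint handle_turn above 1.4 rad), for 0.1 s.
At the end, for the whole second after the job is handed in: The switch rests flat in the nest (centre within 10 mm of the pocket's, underside within 5 mm of its floor, lengthwise within 0.15 rad, tilt under 0.08 rad) with the handle in the on detent (over 1.45 rad), at rest (horizontal distance between switch_center and nest_seat below 0.01 m and z of switch_center in the frame of nest_seat between 0.015 and 0.025 m and angle between the x axis of switch and the x axis of nest, either way round below 0.15 rad and angle between switch's own z axis and vertical below 0.08 rad and value of joint handle_turn above 1.45 rad and linear speed of switch below 0.02 m/s); the robot touches nothing.
It fails at once if the switch is carried by its handle (contact force between the fingers and handle above 2 N and height (world z) of switch above 0.025 m).
It fails at once if the sample bottle is disturbed (moved over 30 mm) (distance of bottle from where it was at the start of the episode above 0.03 m).
It fails at once if the meter is disturbed (moved over 30 mm) (distance of meter from where it was at the start of the episode above 0.03 m).
It fails at once if the inspection camera is disturbed (moved over 30 mm) (distance of camera from where it was at the start of the episode above 0.03 m).
It fails at once if the sample bottle is tipped (angle between bottle's own z axis and vertical above 0.4 rad).
It also fails if it takes over 59 s, if anything falls off the work surface, if the arm or the gripper's body presses on something with over 40 N, if the wrist force passes 120 N, or if a joint passes its speed limit or range.

## Working session

There is one attempt and no reset: what is moved stays moved. The work goes in short steps, Python scripts to look and compute and a tool call to move; the robot and the scene stay as the last step left them, time stands still between calls to the robot, and variables do not carry over. Pictures are saved under pics/ and viewed, at most 10 in all, crops included, and the job is handed in when it is done.

Besides the shell and the picture viewer there is one more tool, called after ">>>" as name([rows], argument=value, ...), one row to a line, values as JSON. jog_arm: Moves the arm, as the interface text tells. Its arguments: {"type":"object","properties":{"plan":{"type":"array"}},"required":["plan"]}

```bash
mkdir -p pics; python3 - <<'E'
from bench import *
import cv2,numpy as np
print(read_state(), tcp_to_grasp)
for n in("top","scene"):
    d=get_image(n); cv2.imwrite(f"pics/{n}0.png",d["img"][...,::-1]); np.savez(f"{n}0.npz",**d)
    print(n,d["intrinsics"].round(1).tolist(),d["extrinsics"].round(3).tolist())
a=[cv2.imread(f"pics/{n}0.png") for n in("top","scene")]
E
```

```text
{'clock': 0.0, 'joints': array([-9.31383592e-01,  3.85575492e-01,  6.59901798e-03, -5.23160408e-04,
       -1.19400986e+00, -2.58623597e-01]), 'joint_vel': array([-2.50462229e-04, -1.28581155e-03,  2.59208100e-06, -2.43105492e-03,
       -9.23971236e-04,  6.95292177e-04]), 'joint_efforts': array([-3.96159521e-04, -3.92285550e+01,  1.88402617e+01,  4.18608025e+00,
       -4.58996423e-03,  1.29121196e-05]), 'position': array([ 232.09339719, -579.66075133,  230.19608955]), 'ee_rot': array([-1.89151462e-01,  9.81947283e-01,  1.09199484e-03, -2.56294721e-04]), 'contact_force': array([ 0.1377143 ,  0.101865  , -0.39974995]), 'wrist_torque': array([-0.03346954, -0.00041474,  0.04206853]), 'grasp_force': 0.0, 'gripper_width': 85.42142919011772} 18.700000000000003
top [[411.3, 0.0, 279.0], [0.0, 411.3, 210.8], [0.0, 0.0, 1.0]] [[0.011, -0.995, 0.101, 517.242], [-1.0, -0.01, 0.009, -11.164], [-0.008, -0.101, -0.995, 1251.776], [0.0, 0.0, 0.0, 1.0]]
scene [[463.6, 0.0, 278.6], [0.0, 463.6, 208.8], [0.0, 0.0, 1.0]] [[-0.803, -0.257, 0.538, -131.21], [-0.596, 0.361, -0.717, 1025.224], [-0.01, -0.897, -0.443, 702.397], [0.0, 0.0, 0.0, 1.0]]
```

View pics/top0.png

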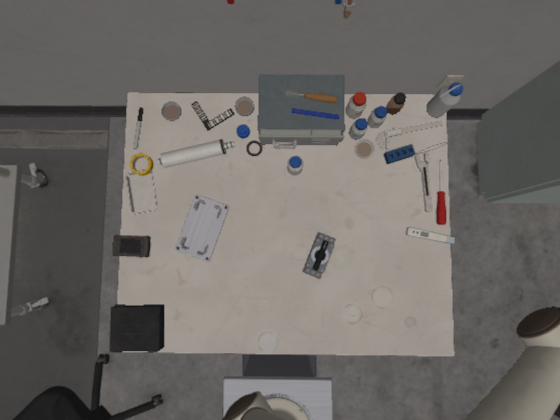

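View pics/scene0.png

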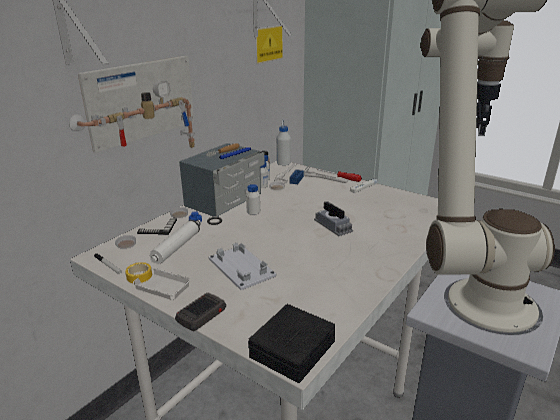

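The top view shows the switch at about (319,255), with its handle lengthwise, and the nest at about (203,228). The bottle is at (295,165), the meter at (430,235) and the camera at (131,246). Next I measure with the depth image.

```bash
cat > h.py <<'E'
import numpy as np,cv2
def world(d,E=None):
    E=d["extrinsics"] if E is None else E
    K=d["intrinsics"];z=d["range_z"];v,u=np.indices(z.shape)
    p=np.stack([(u-K[0,2])/K[0,0]*z,(v-K[1,2])/K[1,1]*z,z],-1)
    return p@E[:3,:3].T+E[:3,3]
def rect(P,m):
    xy=P[m][:,:2].astype(np.float32);(c,s,a)=cv2.minAreaRect(xy)
    if s[0]<s[1]: s=s[::-1];a+=90
    return np.round(c,1),np.round(s,1),round((a+90)%180-90,1),round(float(np.median(P[m][:,2])),1),len(xy)
E
python3 - <<'E'
from h import *
d=np.load("top0.npz");P=world(d);img=d["img"]
v,u=np.indices(P.shape[:2])
def box(u0,u1,v0,v1):return (u>=u0)&(u<u1)&(v>=v0)&(v<v1)&(d["range_z"]>0)
Z=P[...,2]
t=box(240,280,200,300);print("table z",np.median(Z[t]))
s=box(290,350,225,290);n=box(165,240,185,270)
for nm,lo,hi in(("handle",55,90),("housing+",33,90),("all",5,90)):print(nm,rect(P,s&(Z>lo)&(Z<hi)))
print("nest",rect(P,n&(Z>5)&(Z<50)));print("brackets",rect(P,n&(Z>18)&(Z<50)))
for nm,b in(("bottle",box(280,310,150,180)),("meter",box(400,460,222,250)),("cam",box(108,155,230,262))):print(nm,rect(P,b&(Z>7)))
s0=cv2.resize(img[180:300,160:360],(800,480),interpolation=cv2.INTER_CUBIC)
cv2.imwrite("pics/crop.png",s0[...,::-1])
E
```

```text
table z 0.631948129944476
handle (array([ 512.4, -119.4]), array([88.2, 16. ]), -21.7, 69.5, 184)
housing+ (array([ 513.1, -119.6]), array([120.8,  58.1]), -21.5, 42.7, 636)
all (array([ 506.1, -123.7]), array([191.3, 177.3]), 0.5, 39.5, 1015)
nest (array([593.1, 233.6]), array([255.6, 226.1]), 1.0, 10.5, 2267)
brackets (array([591.3, 234.6]), array([155.8,  84.7]), -19.0, 29.4, 192)
bottle (array([765.9, -42.7]), array([72.6, 60.1]), -19.2, 76.7, 252)
meter (array([ 580.1, -450.8]), array([149.9,  65. ]), -86.7, 15.3, 423)
cam (array([531.9, 442.9]), array([108.7,  78.4]), -89.5, 27.4, 777)
```

View pics/crop.png

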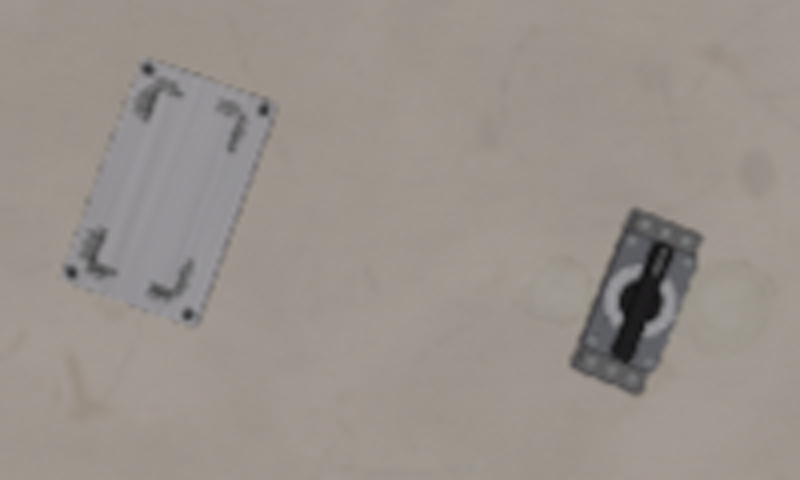

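>>> jog_arm([
  [85, [-0.35, 0.25, 0], [0, 0, 0]],
  [85, [-0.7, 0.5, 0], [0, 0, 0]],
  [85, [-1, 0.75, 0], [0, 0, 0]],
])

```text
clock: 0.48
position: [297.7, -472.1, 230.7]
ee_rot: [-0.189, 0.982, 0.0, -0.0]
contact_force: [-0.7, 0.3, 0.1]
gripper_width: 85.0
grasp_force: 0.0
```

>>> jog_arm([
  [85, [-0.35, 0.25, 0], [0, 0, 0]],
  [85, [-0.7, 0.5, 0], [0, 0, 0]],
  [85, [-1, 0.75, 0], [0, 0, 0]],
])

```text
clock: 0.85
position: [362.7, -365.2, 230.9]
ee_rot: [-0.189, 0.982, 0.0, -0.0]
contact_force: [0.7, -0.3, 0.3]
gripper_width: 84.9
grasp_force: 0.0
```

>>> jog_arm([
  [85, [-0.35, 0.25, 0], [0, 0, 0]],
  [85, [-0.7, 0.5, 0], [0, 0, 0]],
  [85, [-1, 0.75, 0], [0, 0, 0]],
])

```text
clock: 1.23
position: [427.7, -258.4, 231.0]
ee_rot: [-0.189, 0.982, 0.0, -0.0]
contact_force: [0.2, 0.5, -0.3]
gripper_width: 85.0
grasp_force: 0.0
```

>>> jog_arm([
  [85, [-0.35, 0.25, 0], [0, 0, 0.15]],
  [85, [-0.7, 0.5, 0], [0, 0, 0.3]],
  [85, [-1, 0.75, 0], [0, 0, 0.45]],
  [85, [-1, 0.85, 0], [0, 0, 0.6]],
  [85, [-1, 0.85, 0], [0, 0, 0.72]],
  [85, [-1, 0.85, 0], [0, 0, 0.72]],
  [85, [-1, 0.85, 0], [0, 0, 0.72]],
])

```text
clock: 2.1
position: [488.3, -143.8, 231.1]
ee_rot: [0.185, 0.983, -0.0, -0.0]
contact_force: [0.7, -0.2, -0.3]
gripper_width: 85.0
grasp_force: 0.0
```

```bash
cat >> h.py <<'E'
from scipy.spatial.transform import Rotation as R
def pose(s):
    T=np.eye(4);T[:3,:3]=R.from_quat(s["ee_rot"]).as_matrix();T[:3,3]=s["position"];return T
def summ(s):
    T=pose(s);print("t",s["clock"],"pos",s["position"].round(1),"yaw",np.degrees(np.arctan2(T[1,0],T[0,0])).round(2),"tilt",T[:2,2].round(4),"j",s["joints"].round(3),"F",s["contact_force"].round(1),"w",round(s["gripper_width"],1),"g",round(s["grasp_force"],1))
def goto(s,x,y,z,yaw):
    T=pose(s);p=T[:3,:3].T@(np.array([x,y,z])-T[:3,3])
    W=np.array([[np.cos(yaw),np.sin(yaw),0],[np.sin(yaw),-np.cos(yaw),0],[0,0,-1]]).T
    W=np.column_stack([[np.cos(yaw),np.sin(yaw),0],[np.sin(yaw),-np.cos(yaw),0],[0,0,-1]])
    print("shift",(p/100).round(3),"turn",(R.from_matrix(T[:3,:3].T@W).as_rotvec()/np.radians(60)).round(3))
E
python3 - <<'E'
from bench import *
from h import *
s=read_state();summ(s);d=get_image("wrist");cv2.imwrite("pics/w1.png",d["img"][...,::-1])
print(d["tool_from_camera"].round(2).tolist(), d["intrinsics"].round(1).tolist())
P=world(d,pose(s)@d["tool_from_camera"]);np.savez("w1.npz",P=P,img=d["img"])
Z=P[...,2];ok=(d["range_z"]>150)&(np.hypot(P[...,0]-513,P[...,1]+119)<90)
print(np.median(Z[ok]));
for lo,hi in((60,80),(33,80),(36,50)):print(lo,rect(P,ok&(Z>lo)&(Z<hi)))
goto(s,513,-119.5,100,np.radians(158.4))
E
```

```text
t 2.1 pos [ 488.3 -143.8  231.1] yaw 158.7 tilt [-0.0004  0.0001] j [ 0.033  0.187 -0.271 -0.    -1.112 -1.975] F [ 0.7 -0.2 -0.3] w 85.0 g 0.0
[[-0.0, -0.95, -0.32, 83.31], [1.0, -0.0, -0.0, 0.3], [0.0, -0.32, 0.95, -143.25], [0.0, 0.0, 0.0, 1.0]] [[362.1, 0.0, 279.9], [0.0, 362.1, 208.4], [0.0, 0.0, 1.0]]
1.3667304811679912
60 (array([ 512.5, -120.5]), array([88.7, 16.1]), -21.4, 70.1, 1780)
33 (array([ 512.9, -120.2]), array([91.6, 58. ]), -21.2, 42.0, 5732)
36 (array([ 513. , -120.3]), array([91.4, 58. ]), -21.2, 41.0, 3811)
shift [-0.142  0.317  1.311] turn [-0.    -0.     0.005]
```

View pics/w1.png

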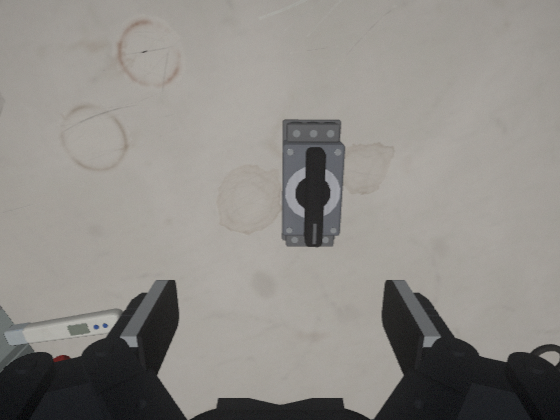

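The wrist view shows the switch upright in the image at about (313,185), with its handle lengthwise and its sides parallel to the pads. I go down and grip the housing.

>>> jog_arm([
  [85, [-0.14, 0.31, 0.3], [0, 0, 0]],
  [85, [-0.14, 0.31, 0.6], [0, 0, 0]],
  [85, [-0.14, 0.31, 0.9], [0, 0, 0]],
  [85, [-0.14, 0.31, 1], [0, 0, 0]],
  [85, [-0.14, 0.31, 1], [0, 0, 0]],
])

```text
clock: 2.78
position: [512.8, -120.2, 131.2]
ee_rot: [0.185, 0.983, -0.0, -0.0]
contact_force: [0.7, -0.4, -0.1]
gripper_width: 84.9
grasp_force: 0.0
```

>>> jog_arm([
  [85, [0, 0, 0.25], [0, 0, 0]],
  [85, [0, 0, 0.5], [0, 0, 0]],
  [85, [0, 0, 0.7], [0, 0, 0]],
  [85, [0, 0, 0.85], [0, 0, 0]],
  [85, [0, 0, 0.93], [0, 0, 0]],
  [85, [0, 0, 1], [0, 0, 0]],
  [85, [0, 0, 1], [0, 0, 0]],
])

```text
clock: 3.65
position: [512.8, -120.0, 31.3]
ee_rot: [0.185, 0.983, -0.0, -0.0]
contact_force: [0.3, -0.3, -0.3]
gripper_width: 85.1
grasp_force: 0.0
```

>>> jog_arm([
  [85, [0, 0, 0.1], [0, 0, 0]],
  [85, [0, 0, 0.23], [0, 0, 0]],
  [85, [0, 0, 0.23], [0, 0, 0]],
  [55, [0, 0, 0.23], [0, 0, 0]],
  [55, [0, 0, 0.23], [0, 0, 0]],
  [45, [0, 0, 0.23], [0, 0, 0]],
  [40, [0, 0, 0.23], [0, 0, 0]],
  [40, [0, 0, 0.23], [0, 0, 0]],
  [40, [0, 0, 0.23], [0, 0, 0]],
])

```text
clock: 4.78
position: [513.0, -120.0, 8.8]
ee_rot: [0.185, 0.983, 0.0, 0.0]
contact_force: [-1.6, -0.0, 5.8]
gripper_width: 57.1
grasp_force: 67.5
```

```bash
python3 - <<'E'
from bench import *
from h import *
summ(read_state())
E
```

```text
t 4.775 pos [ 513.  -120.     8.8] yaw 158.63 tilt [ 0.0006 -0.0001] j [ 0.078  0.495 -0.489  0.    -0.586 -2.022] F [-1.6 -0.   5.8] w 57.1 g 67.5
```

>>> jog_arm([
  [40, [0, 0, -0.1], [0, 0, 0]],
  [40, [0, 0, -0.3], [0, 0, 0]],
  [40, [0, 0, -0.6], [0, 0, 0]],
  [40, [0, 0.1, -0.8], [0, 0, 0]],
  [40, [0, 0.3, -1], [0, 0, 0]],
  [40, [0, 0.6, -1], [0, 0, 0]],
  [40, [0, 0.9, -1], [0, 0, 0]],
])

```text
clock: 5.65
position: [544.4, -35.5, 107.5]
ee_rot: [0.186, 0.982, 0.0, -0.001]
contact_force: [-0.4, 0.8, -5.7]
gripper_width: 57.1
grasp_force: 66.3
```

>>> jog_arm([
  [40, [0, 0.3, -0.3], [0, 0, 0]],
  [40, [-0.05, 0.6, -0.6], [0, 0, 0]],
  [40, [-0.1, 0.9, -0.9], [0, 0, 0]],
])

```text
clock: 6.02
position: [586.5, 44.9, 197.5]
ee_rot: [0.186, 0.983, -0.0, -0.002]
contact_force: [1.1, -0.5, -6.5]
gripper_width: 56.8
grasp_force: 66.7
```

>>> jog_arm([
  [40, [0, 0.3, -0.3], [0, 0, 0]],
  [40, [-0.05, 0.6, -0.6], [0, 0, 0]],
  [40, [-0.1, 0.9, -0.9], [0, 0, 0]],
])

```text
clock: 6.4
position: [628.8, 125.1, 287.1]
ee_rot: [0.186, 0.983, -0.0, -0.002]
contact_force: [1.6, 0.4, -5.2]
gripper_width: 57.2
grasp_force: 66.7
```

>>> jog_arm([
  [40, [0, 0.3, -0.1], [0, 0, 0]],
  [40, [-0.05, 0.6, -0.2], [0, 0, -0.02]],
  [40, [-0.08, 0.8, -0.4], [0, 0, -0.04]],
  [40, [-0.08, 0.89, -0.4], [0, 0, -0.04]],
  [40, [-0.08, 0.89, -0.4], [0, 0, -0.04]],
  [40, [-0.08, 0.89, -0.4], [0, 0, -0.04]],
])

```text
clock: 7.15
position: [668.9, 203.3, 326.8]
ee_rot: [0.165, 0.986, -0.001, -0.001]
contact_force: [0.5, 0.4, -6.3]
gripper_width: 56.5
grasp_force: 66.9
```

```bash
python3 - <<'E'
from bench import *
from h import *
s=read_state();summ(s);d=get_image("wrist");cv2.imwrite("pics/w2.png",d["img"][...,::-1])
P=world(d,pose(s)@d["tool_from_camera"]);np.savez("w2.npz",P=P,img=d["img"])
Z=P[...,2];ok=(d["range_z"]>150)&(np.hypot(P[...,0]-591,P[...,1]-234)<115)
print(np.median(Z[ok]))
for lo,hi in((5.5,15),(18,45),(27,45)):print(lo,rect(P,ok&(Z>lo)&(Z<hi)))
t=pose(s);q=(P-t[:3,3])@t[:3,:3];m=(d["range_z"]>0)&(abs(q[...,0])<90)&(abs(q[...,1])<60)&(q[...,2]<15)&(q[...,2]>-110)&(Z>150)
for a in(-75,-60,-45,-30):
  mm=m&(q[...,2]>a-4)&(q[...,2]<a+8);print(a,mm.sum())
  if mm.sum()>5: print(rect(q,mm))
E
```

```text
t 7.15 pos [668.9 203.3 326.8] yaw 160.97 tilt [-0.0032 -0.0011] j [ 5.250e-01  4.810e-01  3.940e-01 -1.000e-03 -1.487e+00 -2.428e+00] F [ 0.5  0.4 -6.3] w 56.5 g 66.9
9.228435638013366
5.5 (array([576.5, 238.6]), array([145.9, 110.1]), -19.0, 10.7, 11159)
18 (array([581.1, 236.8]), array([131.6,  83.8]), -19.1, 30.4, 933)
27 (array([581. , 236.8]), array([131.3,  83.8]), -19.1, 31.9, 709)
-75 9529
(array([11.6,  0. ]), array([120. ,  13.3]), -89.9, -74.7, 9529)
-60 20858
(array([15.8, -0.1]), array([120.1,  58.3]), 89.8, -60.7, 20858)
-45 3959
(array([ 6., -0.]), array([78.4, 66.2]), 50.0, -41.6, 3959)
-30 20899
(array([ 7.7, -0. ]), array([99.4, 85.1]), 0.4, -31.8, 20899)
```

View pics/w2.png

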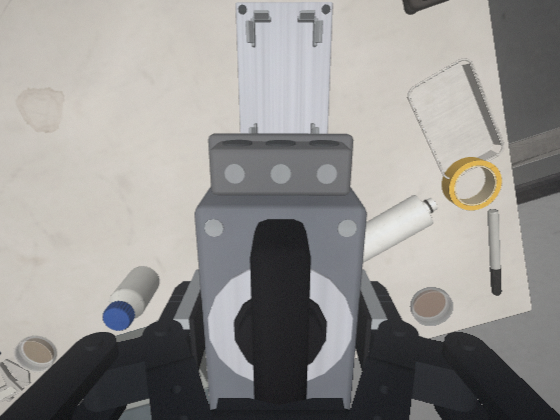

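The nest lies along the image column at about 284. Its far brackets are near row 30, and the switch is square in the grip. I move over the nest and check again lower down.

>>> jog_arm([
  [40, [0.3, 0.01, 0.3], [0, 0, 0]],
  [40, [0.6, 0.03, 0.6], [0, 0, 0]],
  [40, [0.82, 0.03, 0.9], [0, 0, 0]],
  [40, [0.82, 0.03, 1], [0, 0, 0]],
])

```text
clock: 7.7
position: [590.4, 232.7, 226.4]
ee_rot: [0.165, 0.986, -0.001, -0.002]
contact_force: [0.4, -0.7, -5.0]
gripper_width: 57.0
grasp_force: 66.6
```

>>> jog_arm([
  [40, [0, 0, 0.3], [0, 0, 0]],
  [40, [0, 0, 0.6], [0, 0, 0]],
  [40, [0, 0, 0.9], [0, 0, 0]],
  [40, [0, 0, 1], [0, 0, 0]],
])

```text
clock: 8.2
position: [592.9, 232.5, 126.7]
ee_rot: [0.165, 0.986, -0.001, -0.001]
contact_force: [-0.0, -0.4, -5.1]
gripper_width: 56.8
grasp_force: 66.6
```

>>> jog_arm([
  [40, [0, 0, 0.2], [0, 0, 0]],
  [40, [0, 0, 0.4], [0, 0, 0]],
  [40, [0, 0, 0.46], [0, 0, 0]],
  [40, [0, 0, 0.46], [0, 0, 0]],
  [40, [0, 0, 0.46], [0, 0, 0]],
])

```text
clock: 8.82
position: [594.2, 234.0, 83.8]
ee_rot: [0.165, 0.986, 0.001, 0.001]
contact_force: [0.2, -0.1, -5.2]
gripper_width: 56.8
grasp_force: 66.7
```

```bash
python3 - <<'E'
from bench import *
from h import *
s=read_state();summ(s);d=get_image("wrist");cv2.imwrite("pics/w3.png",d["img"][...,::-1])
P=world(d,pose(s)@d["tool_from_camera"])
Z=P[...,2];t=pose(s);q=(P-t[:3,3])@t[:3,:3];r=d["range_z"]>60
# nest seen in tool axes
for nm,m in(("plate",(Z>6)&(Z<14)),("brk",(Z>26)&(Z<38)&(q[...,0]>40))):
  mm=r&m&(abs(q[...,1])<70)&(abs(q[...,0])<110);print(nm,mm.sum(),rect(q,mm),q[mm].min(0).round(1),q[mm].max(0).round(1))
for lo,hi in((-24,-16),(-34,-29)):
  mm=r&(q[...,2]>lo)&(q[...,2]<hi)&(abs(q[...,1])<27)&(q[...,0]>20);print(lo,mm.sum(),q[mm].min(0).round(1),q[mm].max(0).round(1),np.median(q[mm][:,2]))
d=get_image("top");cv2.imwrite("pics/t3.png",cv2.resize(d["img"][180:300,140:340],(800,480))[...,::-1])
E
```

```text
t 8.825 pos [594.2 234.   83.8] yaw 161.03 tilt [0.0026 0.0012] j [ 6.280e-01  5.370e-01 -1.410e-01  1.000e-03 -8.900e-01 -2.531e+00] F [ 0.2 -0.1 -5.2] w 56.8 g 66.7
plate 12084 (array([29. , -1.4]), array([124.8, 110.4]), -0.0, 73.0, 12084) [-33.5 -56.6  69.5] [91.4 53.8 76.4]
brk 2184 (array([63.2, -1.1]), array([83.9, 31.7]), -89.8, 51.6, 2184) [ 47.3 -43.1  48.2] [79.  40.8 57.7]
-24 7510 [ 44.8 -27.  -24. ] [ 62.8  26.9 -16. ] -19.74858780578434
-34 8279 [ 20. -27. -34.] [ 46.  27. -29.] -31.695450817417292
```

View pics/w3.png

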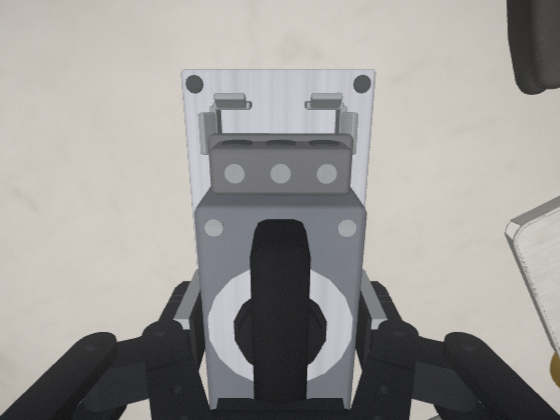

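>>> jog_arm([
  [40, [0.013, -0.013, 0.1], [0, 0, 0]],
  [40, [0.013, -0.013, 0.2], [0, 0, 0]],
  [40, [0.013, -0.013, 0.3], [0, 0, 0]],
  [40, [0.013, -0.013, 0.34], [0, 0, 0]],
  [40, [0.013, -0.013, 0.34], [0, 0, 0]],
  [40, [0.013, -0.013, 0.34], [0, 0, 0]],
  [40, [0.013, -0.013, 0.34], [0, 0, 0]],
])

```text
clock: 9.8
position: [591.8, 233.0, 48.8]
ee_rot: [0.165, 0.986, 0.0, 0.0]
contact_force: [-0.4, -0.1, -6.4]
gripper_width: 57.3
grasp_force: 66.9
```

```bash
python3 - <<'E'
from bench import *
from h import *
s=read_state();summ(s);d=get_image("wrist")
P=world(d,pose(s)@d["tool_from_camera"])
Z=P[...,2];t=pose(s);q=(P-t[:3,3])@t[:3,:3];r=d["range_z"]>60
for nm,m in(("plate",(Z>6)&(Z<14)),("brk",(Z>26)&(Z<38)&(q[...,0]>66))):
  mm=r&m&(abs(q[...,1])<70)&(abs(q[...,0])<110);print(nm,mm.sum(),q[mm].min(0).round(1),q[mm].max(0).round(1))
for lo,hi in((-24,-16),(-34,-29)):
  mm=r&(q[...,2]>lo)&(q[...,2]<hi)&(abs(q[...,1])<35)&(q[...,0]>30);print(lo,mm.sum(),q[mm].min(0).round(1),q[mm].max(0).round(1),np.median(q[mm][:,2]))
E
```

```text
t 9.8 pos [591.8 233.   48.8] yaw 161.02 tilt [0.0008 0.0005] j [ 0.629  0.575 -0.177  0.    -0.818 -2.531] F [-0.4 -0.1 -6.4] w 57.3 g 66.9
plate 16815 [-89.9 -54.5  34.7] [89.2 55.9 41.9]
brk 1767 [ 66.  -40.9  13. ] [77.  42.  22.8]
-24 7546 [ 44.2 -27.9 -24. ] [ 62.8  28.4 -16. ] -19.774735043302396
-34 6026 [ 30.  -28.8 -34. ] [ 46.1  29.  -29. ] -31.615762340967482
```

Aligned within 1 mm. Lowering it into the nest.

>>> jog_arm([
  [40, [-0.005, 0.006, 0.07], [0, 0, 0]],
  [40, [-0.005, 0.006, 0.14], [0, 0, 0]],
  [40, [-0.005, 0.006, 0.2], [0, 0, 0]],
  [40, [-0.005, 0.006, 0.25], [0, 0, 0]],
  [40, [-0.005, 0.006, 0.28], [0, 0, 0]],
  [40, [-0.005, 0.006, 0.3], [0, 0, 0]],
  [40, [-0.005, 0.006, 0.305], [0, 0, 0]],
  [40, [-0.005, 0.006, 0.305], [0, 0, 0]],
  [40, [-0.005, 0.006, 0.305], [0, 0, 0]],
])

```text
clock: 10.98
position: [592.2, 233.2, 18.8]
ee_rot: [0.165, 0.986, 0.0, 0.0]
contact_force: [-5.1, -1.5, 4.6]
gripper_width: 57.1
grasp_force: 67.9
```

Seated with light floor contact. Releasing it and going up.

>>> jog_arm([
  [65, [0, 0, 0], [0, 0, 0]],
  [80, [0, 0, 0], [0, 0, 0]],
  [85, [0, 0, 0], [0, 0, 0]],
  [85, [0, 0, 0], [0, 0, 0]],
  [85, [0, 0, 0], [0, 0, 0]],
  [85, [0, 0, -0.2], [0, 0, 0]],
  [85, [0, 0, -0.5], [0, 0, 0]],
  [85, [0, 0, -1], [0, 0, 0]],
  [85, [0, 0, -1], [0, 0, 0]],
])

```text
clock: 12.1
position: [594.9, 234.7, 122.9]
ee_rot: [0.164, 0.986, 0.003, 0.004]
contact_force: [0.4, 0.1, 0.2]
gripper_width: 85.1
grasp_force: 0.0
```

>>> jog_arm([
  [85, [-0.1, 0.2, -0.5], [0, 0, 0]],
  [85, [-0.15, 0.3, -1], [0, 0, 0]],
  [85, [-0.15, 0.3, -1], [0, 0, 0]],
  [85, [-0.15, 0.3, -1], [0, 0, 0]],
  [85, [-0.15, 0.3, -1], [0, 0, 0]],
])

```text
clock: 12.72
position: [615.2, 256.1, 215.7]
ee_rot: [0.165, 0.986, -0.001, -0.001]
contact_force: [0.7, -0.1, -0.3]
gripper_width: 85.0
grasp_force: 0.0
```

```bash
cat > look.py <<'E'
from bench import *
from h import *
import sys
s=read_state();summ(s);d=get_image("wrist");cv2.imwrite(f"pics/{sys.argv[1]}.png",d["img"][...,::-1])
P=world(d,pose(s)@d["tool_from_camera"])
Z=P[...,2];ok=(d["range_z"]>150)&(np.hypot(P[...,0]-592,P[...,1]-233)<115)
for n,lo,hi in(("handle",72,92),("housing",44,56),("brk",27,36),("plate",6,15)):print(n,rect(P,ok&(Z>lo)&(Z<hi)))
E
python3 look.py w4
```

```text
t 12.725 pos [615.2 256.1 215.7] yaw 161.0 tilt [-0.0034 -0.0019] j [ 0.636  0.467  0.1   -0.    -1.207 -2.539] F [ 0.7 -0.1 -0.3] w 85.0 g 0.0
handle (array([592.1, 233.1]), array([88.8, 16.2]), -19.1, 80.2, 2215)
housing (array([592.1, 232.9]), array([90.5, 58.1]), -19.0, 50.9, 4406)
brk (array([592.3, 233.1]), array([155.3,  83.7]), -19.0, 32.0, 1646)
plate (array([592.2, 233.2]), array([178.5, 110.2]), -19.0, 10.7, 9406)
```

View pics/w4.png

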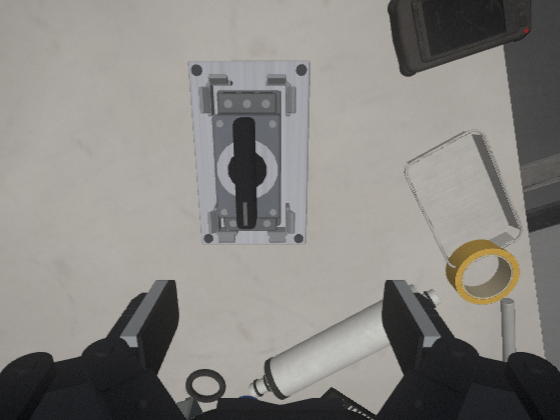

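The switch is seated, centred and off: the handle at about (245,170) points lengthwise. I flip the tool by half a turn so the last joint has room for the clockwise turn.

>>> jog_arm([
  [85, [0, 0, 0], [0, 0, -0.17]],
  [85, [0, 0, 0], [0, 0, -0.34]],
  [85, [0, 0, 0], [0, 0, -0.51]],
  [85, [0, 0, 0], [0, 0, -0.68]],
  [85, [0, 0, 0], [0, 0, -0.85]],
  [85, [0, 0, 0], [0, 0, -1]],
])

```text
clock: 13.52
position: [615.7, 256.3, 216.5]
ee_rot: [-0.353, 0.936, -0.0, -0.001]
contact_force: [-0.8, -0.0, 0.7]
gripper_width: 84.9
grasp_force: 0.0
```

>>> jog_arm([
  [85, [0, 0, 0], [0, 0, -0.17]],
  [85, [0, 0, 0], [0, 0, -0.34]],
  [85, [0, 0, 0], [0, 0, -0.51]],
  [85, [0, 0, 0], [0, 0, -0.68]],
  [85, [0, 0, 0], [0, 0, -0.85]],
  [85, [0, 0, 0], [0, 0, -1]],
])

```text
clock: 14.28
position: [615.7, 256.3, 216.5]
ee_rot: [0.773, -0.634, -0.0, 0.001]
contact_force: [-0.5, 0.1, -0.0]
gripper_width: 85.4
grasp_force: 0.0
```

>>> jog_arm([
  [60, [0, 0, 0], [0, 0, -0.17]],
  [60, [0, 0, 0], [0, 0, -0.34]],
  [60, [0, 0, 0], [0, 0, -0.51]],
  [60, [0, 0, 0], [0, 0, -0.68]],
  [60, [0, 0, 0], [0, 0, -0.85]],
  [60, [0, 0, 0], [0, 0, -1]],
  [60, [0, 0, 0], [0, 0, -1]],
  [60, [0, 0, 0], [0, 0, -1]],
  [60, [0, 0, 0], [0, 0, -1]],
])

```text
clock: 15.4
position: [616.1, 256.6, 217.6]
ee_rot: [0.986, -0.165, -0.0, 0.0]
contact_force: [-0.1, -0.5, 0.3]
gripper_width: 60.3
grasp_force: 0.0
```

```bash
python3 - <<'E'
from bench import *
from h import *
s=read_state();summ(s);goto(s,592.1,233.1,58,np.radians(-19.1))
E
```

```text
t 15.4 pos [616.1 256.6 217.6] yaw -19.05 tilt [-0.0003 -0.0002] j [ 0.637  0.466  0.103 -0.    -1.208  0.602] F [-0.1 -0.5  0.3] w 60.3 g 0.0
shift [-0.149  0.3    1.596] turn [0.    0.    0.001]
```

>>> jog_arm([
  [45, [-0.1, 0.2, 0.2], [0, 0, 0]],
  [45, [-0.15, 0.3, 0.5], [0, 0, 0]],
  [45, [-0.15, 0.3, 0.8], [0, 0, 0]],
  [45, [-0.15, 0.3, 1], [0, 0, 0]],
  [45, [-0.15, 0.3, 1], [0, 0, 0]],
  [45, [-0.15, 0.3, 1], [0, 0, 0]],
  [45, [-0.15, 0.3, 1], [0, 0, 0]],
])

```text
clock: 16.27
position: [592.9, 233.6, 119.2]
ee_rot: [0.986, -0.165, 0.001, -0.001]
contact_force: [0.3, -1.0, 0.3]
gripper_width: 45.5
grasp_force: 0.0
```

>>> jog_arm([
  [45, [0, 0, 0.2], [0, 0, 0]],
  [45, [0, 0, 0.38], [0, 0, 0]],
  [45, [0, 0, 0.5], [0, 0, 0]],
  [45, [0, 0, 0.56], [0, 0, 0]],
  [45, [0, 0, 0.59], [0, 0, 0]],
  [45, [0, 0, 0.59], [0, 0, 0]],
  [45, [0, 0, 0.59], [0, 0, 0]],
  [45, [0, 0, 0.59], [0, 0, 0]],
])

```text
clock: 17.27
position: [592.4, 233.3, 59.2]
ee_rot: [0.986, -0.165, 0.0, -0.0]
contact_force: [-0.5, -0.1, -0.8]
gripper_width: 45.1
grasp_force: 0.0
```

```bash
python3 - <<'E'
from bench import *
from h import *
s=read_state();summ(s);goto(s,592.1,233.1,58,np.radians(-19.1))
E
```

```text
t 17.275 pos [592.4 233.3  59.2] yaw -18.98 tilt [0.0007 0.0004] j [ 0.629  0.563 -0.166  0.    -0.84   0.611] F [-0.5 -0.1 -0.8] w 45.1 g 0.0
shift [-0.002  0.003  0.012] turn [-0.001 -0.     0.002]
```

Centred on the handle. I grip it, then turn it slowly.

>>> jog_arm([
  [25, [0, 0, 0], [0, 0, 0]],
  [12, [0, 0, 0], [0, 0, 0]],
  [5, [0, 0, 0], [0, 0, 0]],
  [5, [0, 0, 0], [0, 0, 0]],
  [5, [0, 0, 0], [0, 0, 0]],
  [5, [0, 0, 0], [0, 0, 0]],
])

```text
clock: 18.02
position: [592.3, 233.4, 59.2]
ee_rot: [0.986, -0.165, 0.0, -0.0]
contact_force: [-1.6, 0.3, 4.0]
gripper_width: 14.7
grasp_force: 59.5
```

>>> jog_arm([
  [5, [0, 0, 0], [0, 0, 0.08]],
  [5, [0, 0, 0], [0, 0, 0.16]],
  [5, [0, 0, 0], [0, 0, 0.24]],
  [5, [0, 0, 0], [0, 0, 0.32]],
  [5, [0, 0, 0], [0, 0, 0.4]],
  [5, [0, 0, 0], [0, 0, 0.48]],
  [5, [0, 0, 0], [0, 0, 0.56]],
  [5, [0, 0, 0], [0, 0, 0.64]],
  [5, [0, 0, 0], [0, 0, 0.7]],
  [5, [0, 0, 0], [0, 0, 0.75]],
])

```text
clock: 19.27
position: [592.6, 233.5, 59.2]
ee_rot: [0.848, -0.53, 0.0, -0.0]
contact_force: [-0.4, 1.2, 2.8]
gripper_width: 14.7
grasp_force: 59.7
```

```bash
python3 - <<'E'
from bench import *
from h import *
s=read_state();summ(s);print(s["wrist_torque"])
E
```

```text
t 19.275 pos [592.6 233.5  59.2] yaw -64.03 tilt [0.001  0.0003] j [ 0.629  0.564 -0.166  0.001 -0.84  -0.176] F [-0.4  1.2  2.8] w 14.7 g 59.7
[0.17765953 0.17685983 0.10755707]
```

>>> jog_arm([
  [5, [0, 0, 0], [0, 0, 0.08]],
  [5, [0, 0, 0], [0, 0, 0.16]],
  [5, [0, 0, 0], [0, 0, 0.24]],
  [5, [0, 0, 0], [0, 0, 0.32]],
  [5, [0, 0, 0], [0, 0, 0.4]],
  [5, [0, 0, 0], [0, 0, 0.48]],
  [5, [0, 0, 0], [0, 0, 0.56]],
  [5, [0, 0, 0], [0, 0, 0.64]],
  [5, [0, 0, 0], [0, 0, 0.7]],
  [5, [0, 0, 0], [0, 0, 0.75]],
])

```text
clock: 20.52
position: [592.3, 232.9, 59.1]
ee_rot: [-0.58, 0.814, -0.0, -0.0]
contact_force: [0.0, -0.3, 3.9]
gripper_width: 14.9
grasp_force: 59.7
```

```bash
python3 - <<'E'
from bench import *
from h import *
s=read_state();summ(s);print(s["wrist_torque"])
E
```

```text
t 20.525 pos [592.3 232.9  59.1] yaw -109.03 tilt [ 0.     -0.0008] j [ 0.629  0.564 -0.167  0.001 -0.841 -0.962] F [ 0.  -0.3  3.9] w 14.9 g 59.7
[-0.25769013  0.18996509  0.14235125]
```

>>> jog_arm([
  [25, [0, 0, 0], [0, 0, 0]],
  [45, [0, 0, 0], [0, 0, 0]],
  [45, [0, 0, 0], [0, 0, 0]],
  [45, [0, 0, -0.1], [0, 0, 0]],
  [45, [0, 0, -0.3], [0, 0, 0]],
  [45, [0, 0, -0.6], [0, 0, 0]],
  [45, [0, 0, -1], [0, 0, 0]],
])

```text
clock: 21.4
position: [591.7, 232.9, 159.6]
ee_rot: [-0.581, 0.814, 0.0, -0.001]
contact_force: [-0.4, 0.6, -0.8]
gripper_width: 45.2
grasp_force: 0.0
```

>>> jog_arm([
  [45, [-0.2, 0, -0.4], [0, 0, 0]],
  [45, [-0.4, 0, -0.8], [0, 0, 0]],
  [45, [-0.4, 0, -0.8], [0, 0, 0]],
  [45, [-0.4, 0, -0.8], [0, 0, 0]],
  [45, [-0.4, 0, -0.8], [0, 0, 0]],
  [45, [-0.4, 0, -0.8], [0, 0, 0]],
])

```text
clock: 22.15
position: [604.8, 270.5, 237.8]
ee_rot: [-0.581, 0.814, -0.0, -0.001]
contact_force: [-0.0, -1.2, -0.2]
gripper_width: 45.1
grasp_force: 0.0
```

```bash
python3 look.py w5
```

```text
t 22.15 pos [604.8 270.5 237.8] yaw -109.0 tilt [-0.0016 -0.0012] j [ 0.664  0.446  0.122 -0.    -1.248 -0.996] F [-0.  -1.2 -0.2] w 45.1 g 0.0
handle (array([593.3, 233. ]), array([89.7, 15.7]), 71.2, 80.2, 2037)
housing (array([593. , 232.2]), array([92. , 56.6]), -19.0, 50.9, 4940)
brk (array([593.2, 233.5]), array([155.8,  83.9]), -19.0, 32.0, 1538)
plate (array([593.1, 233.7]), array([180.4, 110.1]), -18.8, 10.6, 8214)
```

View pics/w5.png

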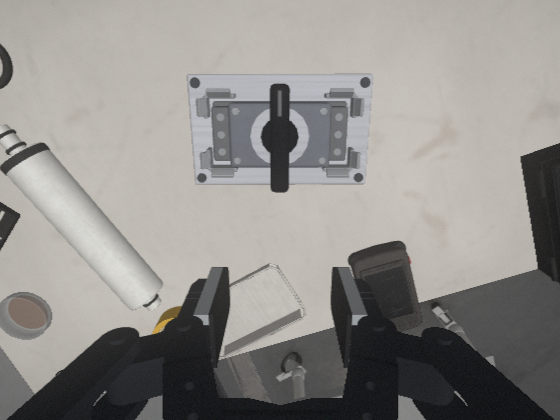

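The handle, at about (280,137), now lies crosswise to the housing (71.2° against −19.0°). The switch is seated and centred, and the gripper is clear of it.

```bash
python3 -c "
from bench import *
print(job_done())"
```

```text
the job is handed in; nothing more can be done
None
```

The isolator switch is seated in the nest with its handle turned to on (the last image showed it about 90° to the housing), the gripper is clear, the bystanders were never approached, and the job was handed in at about 22 s; no verdict was returned.

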